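Set the cutting-length gauge and hold it

ROBOT

A 6-joint arm with a two-finger parallel gripper is mounted at the origin on the work surface. World frame = base frame: x ahead of the robot, y to its left, z up, the work surface at z = 0. Lengths are in m, angles in rad, forces in N, time in s.
With the tool pointing down it reaches from about 0.425 to 1.125 m from the base axis. Payload 14.9 kg.
Tool frame: the origin (TCP) lies midway between the tips of the shut fingers; the grasp point (between the pads) lies ctrl.grip_point_offset behind it (ctrl.grip_point_offset is the distance from the TCP to the grasp point, in m); z points along the fingers, y is the direction in which the jaws open and shut (so a half turn about z gives the same grasp; the last joint's range is limited). The gripper opens to 91 mm and grips with 3 to 60 N. Pads are 32 mm wide; open, the fingers measure 118 mm over their backs; the gripper's body (76 mm by 178 mm) begins 60 mm behind the grasp point.
Start: joints at [-1.269, 0.379, 1.734, -0, 1.028, -0.033], TCP at [0.23, -0.661, 0.214] pointing down, gripper open.
Joint ranges: [-2.77, 2.77], [-0.74, 2.19], [0, 2.66], [-1.06, 4.2], [0.31, 2.87], [-3.08, 3.08]. Speed limits (rad/s): [1.89, 1.89, 2.39, 3.14, 3.14, 3.14].

INTERFACE

Orientations are given as a unit quaternion [x, y, z, w].
In Python, from bench import ctrl gives the robot as it stands. Calls block until the motion is done:
- ctrl.movep(position, orientation): joint-space move of the TCP to a pose.
- ctrl.move_l(position, rotation=None, v=0.15, contact_N=None): straight line of the TCP; rotation=None keeps the orientation; v is the mean speed in m/s. With contact_N (N) it stops when the force on the tool has changed by that much, and returns True; else False.
- ctrl.move_j(angles): joint-space move.
- ctrl.open() and ctrl.grab(f_grip=None): open the fingers fully, or close them until they stop; f_grip is the grip in N (None keeps the last).
- ctrl.wait(seconds).
- ctrl.inverse_kinematics(position, orientation): joint angles nearest the present ones, or None.
- ctrl.get_obs(): the state.
- ctrl.read_camera(name): name is "scene" or "side" or "wrist"; returns (picture, depth): 400x640x3 uint8, red, green, blue; 400x640 float32, m along the optical axis (not along the pixel's ray), 0 where there is no reading.
- ctrl.get_calibration(name): a dict with "camera_matrix" (3x3 intrinsics, pixels), "position" and "orientation" of the camera in the world. Camera axes: x right, y up, looking along -z (the intrinsics and any distortion apply to the point x, -y, -z); pixel columns grow to the right and rows downward; lengths in m; the calibration is good to about 2 mm. A picture is of the moment at which its call begins: read the wrist's pose just before it. get_calibration takes no time and is no camera call; for the wrist camera it gives the pose at the moment of the call.
A pose or a line that the arm cannot do raises ctrl.PlanningError and nothing moves.
- ctrl.job_done(): hands the job in, once; it reports no verdict.
The state is a dict: "clock": time; "joint_pos": joint angles; "joint_vel": joint speeds; "effort": joint torques, N m; "tcp_pos": TCP position; "orientation": TCP orientation; "wrist_force": force on the tool from outside, world axes, zero at the start; "torque": the same for the moment, N m; "grip_width": opening from 0.0 (shut) to 1.0 (fully open).
Only numpy, scipy, OpenCV 4.12 (cv2) and the standard library are available. Lean on these libraries where they do the work, as an engineer would, in place of code of your own. Each camera call takes 0.05 s, during which the arm holds its last target.

TASK

Take the small white cup off the cutting-length gauge board and stand it upright on the bare counter beside it. Then take hold of the crossbar of the gauge's spring-loaded sliding leg, draw the leg out until its pointer is level with the raised steel mark block, and only then, holding it there, slide the cam lever along the bar until it is fully closed. Finish still holding the leg at the mark with the lever closed - do not let go - and leave everything else on the counter where it is.

Things in the scene. Friction and masses are not known exactly. Their poses are not given: they have to be found in the camera images.
- gauge: Cutting-length gauge, fixed to the counter: a pale wooden board 430 x 260 x 20 mm with an aluminium sleeve (36 wide, top at z = 70) at its end near the robot. Origin at counter level under the sleeve's axis; in its frame the board covers x -290..140, y -110..150 and the sleeve x -285..-125. x is the way the leg slides out (away from the robot), y to the left, z up.
- bar_foot (a point): Aluminium crossbar on the end of the sliding leg (a 16 mm rod at z = 50): upright flat bar, 12 thick (x), 190 long (y -55..135), from z = 31 to 76 over the counter (board top 20). Gauge axes; this point is at counter level under the leg's axis, mid-thickness. A dark hub (34 x 24, top at z = 84) is on it at y = -12..12. Left of the lever the bar is free to grip from above.
- bar_end (a point): Left free end of the crossbar, top edge, middle of its thickness (crossbar frame: 0, 135, 76).
- bar_pointer (a point): Tip of the crossbar's pointer: a thin steel nib, 3 wide, at the right end of the bar on its centre line (crossbar frame: 0, -64, 36). Gauge axes.
- leg (a joint): How far the leg is out of the sleeve, m: 0 fully in (where it starts), 0.18 at most. A spring pulls it in with about 3 N at 0 rising to 7 N at 0.18; it goes back in when let go, lever closed or not.
- lever (a joint): Position of the slide-cam lever along the crossbar, m: 0 fully open, 0.030 fully closed (its side meets the hub). It grows as the lever slides right, towards the hub. Friction of 2 N; it stays where left.
- lever_mid (a point): The slide-cam lever: a dark steel saddle astride the crossbar, 48 (x) by 16 (y, along the bar), from z = 42 to 89, sticking out 18 beyond both faces of the bar, so that fingers gripping the bar push it with their sides. This point is its centre, at z = 65; it lies at crossbar y = 50 when open, 20 when closed.
- mark (a point): The length mark: a small raised steel block 10 (x) by 26 (y) by 10 high, fixed on the board along its right edge, over the ruled scale; this point is the middle of its top. Gauge axes. The pointer is at the mark when both have the same place along the gauge's x.
- cup_mid (a point): Small white ceramic cup without a handle, 46 across at the rim and a little narrower below, 62 high, wall 4; this point is on its axis half-way up, 31 above its foot. It starts upright on the board in front of the crossbar, in its way.
- cup: The same cup; origin at the centre of its foot, z along its axis.
- daikon: Bystander, loose: stub of white radish, upright cylinder 44 across and 35 high, on the far end of the gauge board. Origin at the centre of its underside.
- soy_jar: Bystander, loose: small lidded blue soy jar, 60 across, 75 high, on the counter to the right of the board, near end. Origin at the centre of its underside.
- dish: Bystander, loose: white sauce plate, 90 across, 22 high, on the counter to the right of the board, far end. Origin at the centre of its underside.
- whetstone: Bystander, loose: grey whetstone, 190 x 65 x 28 high, on the counter to the left of the board. Origin at the centre of its underside.
- lacquer_bowl: Bystander, loose: red lacquer soup bowl, 116 across, 60 high, left of the counter. Origin at the centre of its underside.
There are look-alikes about, which are no part of the job. Leave any orange or pink look-alike of the cup alone.

How it is judged:
On the way, in this order (a step that is already met when the one before it is completed fails the run):
1. the cup stands upright on the counter, let go (height (world z) of cup_mid between 0.025 and 0.037 m and angle between cup_mid's own z axis and vertical below 0.15 rad and linear speed of cup below 0.03 m/s and contact force between the fingers and cup below 0.1 N), for 0.2 s.
2. the leg is held out at the mark with the lever still open (x of bar_pointer in the frame of mark between -0.006 and 0.006 m and contact force between the fingers and crossbar above 1.5 N and value of joint lever below 0.015 m), for 0.2 s.
3. the lever is closed while the leg is held at the mark (x of bar_pointer in the frame of mark between -0.006 and 0.006 m and contact force between the fingers and crossbar above 1.5 N and value of joint lever above 0.026 m), for 0.2 s.
At the end, for the whole second after the job is handed in: The fingers still hold the crossbar (contact over 1.5 N), the leg is at rest with its pointer within 6 mm of the middle of the mark along the gauge, the lever is closed (at least 26 of its 30 mm), and the cup stands upright on the counter, off the board, let go and at rest (all of step 1 and all of step 3 and velocity of joint leg between -0.01 and 0.01 m/s); the arm keeps its last pose, push and grip.
It fails at once if the lever is pushed past half-way while the pointer is more than 12 mm off the mark (value of joint lever above 0.016 m and (x of bar_pointer in the frame of mark above 0.012 m or x of bar_pointer in the frame of mark below -0.012 m)).
It fails at once if the cup is tipped over (angle between cup_mid's own z axis and vertical above 0.8 rad).
It fails at once if another thing is moved by more than 30 mm (distance of any of daikon, soy_jar, dish, whetstone, lacquer_bowl from where it was at the start of the episode above 0.03 m).
It also fails if it takes over 56 s, if anything falls off the work surface, if the arm or the gripper's body presses on something with over 40 N, if the wrist force passes 120 N, or if a joint passes its speed limit or range.

## Working session

There is one attempt and no reset: what is moved stays moved. The work goes in short steps, each a Python script; the robot and the scene stay as the last script left them, time stands still between calls to the robot, and variables do not carry over. Pictures are saved under pics/ and viewed, and the job is handed in when it is done.

```bash
ls; mkdir -p pics; cat > h.py <<'E'
import numpy as np, cv2
from bench import ctrl
from scipy.spatial.transform import Rotation as R
def snap(n,tag):
    cal=ctrl.get_calibration(n); im,d=ctrl.read_camera(n)
    cv2.imwrite(f'pics/{tag}.png',im[:,:,::-1]); np.savez(f'pics/{tag}.npz',im=im,d=d,K=cal['camera_matrix'],p=cal['position'],q=cal['orientation'],dist=np.array(cal.get('distortion',cal.get('dist',[0.]*5)),float))
    return im,d,cal
def load(tag): return np.load(f'pics/{tag}.npz')
def ray(c,u,v):
    K=np.array(c['K']); pt=cv2.undistortPoints(np.array([[[u,v]]],float),K,c['dist'])[0,0]
    return R.from_quat(c['q']).apply([pt[0],-pt[1],-1.])
def onz(c,u,v,z):
    r=ray(c,u,v); p=c['p']; return p+r*(z-p[2])/r[2]
def xyz(c,u,v):
    return c['p']+ray(c,u,v)*c['d'][int(v),int(u)]
def down(yaw): # tool z down, tool y at angle yaw+90 
    return (R.from_euler('z',yaw)*R.from_euler('x',np.pi)).as_quat()
E
python3 - <<'E'
from h import *
for n in('scene','side','wrist'):
    im,d,c=snap(n,n+'0'); print(n,{k:np.round(v,3).tolist() if not isinstance(v,str) else v for k,v in c.items()})
o=ctrl.get_obs(); print(o, ctrl.grip_point_offset)
E
```

```text
pics
scene {'camera_matrix': [[462.7, 0.0, 315.156], [0.0, 462.7, 195.284], [0.0, 0.0, 1.0]], 'position': [1.125, 0.741, 0.971], 'orientation': [0.119, 0.339, 0.872, 0.332]}
side {'camera_matrix': [[373.74, 0.0, 317.879], [0.0, 373.74, 199.569], [0.0, 0.0, 1.0]], 'position': [0.577, -0.381, 0.753], 'orientation': [0.328, -0.011, -0.032, 0.944]}
wrist {'camera_matrix': [[348.572, 0.0, 319.352], [0.0, 348.572, 196.77], [0.0, 0.0, 1.0]], 'position': [0.309, -0.633, 0.384], 'orientation': [-0.119, 0.085, -0.573, 0.807]}
{'clock': 0.15, 'joint_pos': array([-1.26928161e+00,  3.79254522e-01,  1.73459689e+00, -8.45219965e-06,
        1.02847586e+00, -3.32893263e-02]), 'joint_vel': array([ 0.00022905, -0.00152237, -0.00066947, -0.00087826, -0.00072556,
       -0.00023783]), 'effort': array([ 1.31666242e-03, -7.64099121e+01, -4.34653938e+01,  6.51412667e-02,
        4.09927277e-02, -7.59043542e-05]), 'tcp_pos': array([ 0.22993081, -0.66088187,  0.21348705]), 'orientation': array([ 9.86020542e-01,  1.66623395e-01, -5.27001065e-05, -3.63529995e-04]), 'wrist_force': array([-0.15630182, -0.15171888,  0.0735831 ]), 'torque': array([-0.00232404,  0.00928177,  0.02863648]), 'grip_width': 0.9970767035077173} 0.0188
```

View pics/scene0.png

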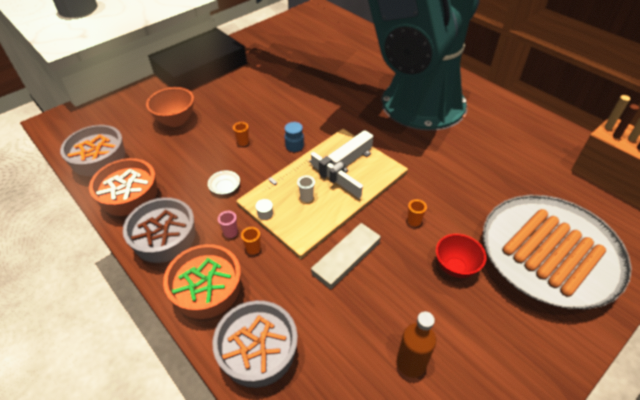

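View pics/side0.png

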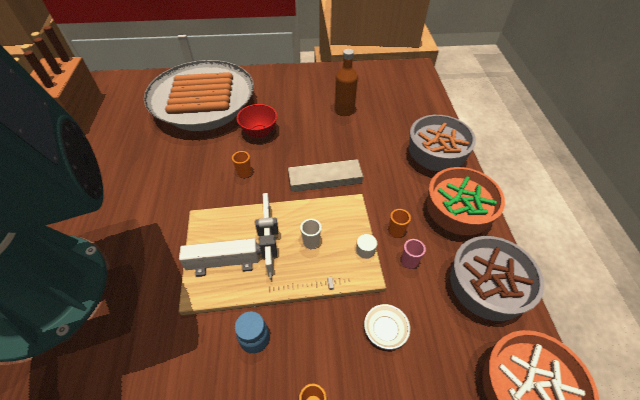

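The white cup is at side (311,234) and scene (306,189). The other white object, at side (367,246), is low and solid, so it is the daikon. The orange and pink cups are at side (242,164), (400,222), (414,253) and (313,395). I'll enlarge the gauge to confirm.

```bash
python3 - <<'E'
import cv2
im=cv2.imread('pics/side0.png')[185:315,170:400]
cv2.imwrite('pics/side0c.png',cv2.resize(im,None,fx=3.4,fy=3.4,interpolation=cv2.INTER_CUBIC))
im=cv2.imread('pics/scene0.png')[120:260,220:420]
cv2.imwrite('pics/scene0c.png',cv2.resize(im,None,fx=4,fy=4,interpolation=cv2.INTER_CUBIC))
E
```

```text
(no output)
```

View pics/side0c.png

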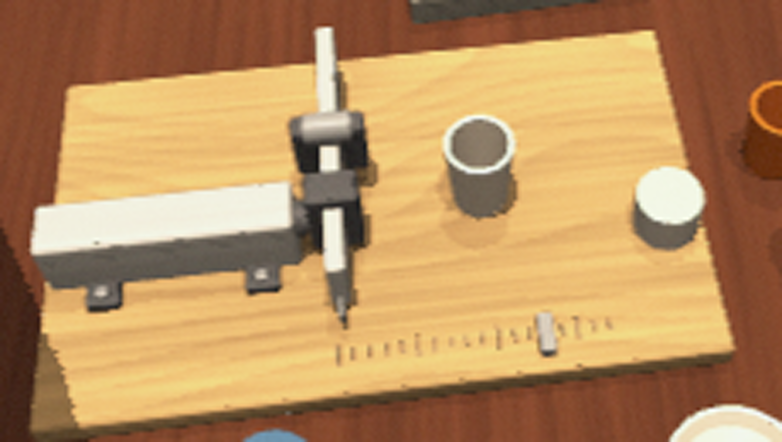

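View pics/scene0c.png

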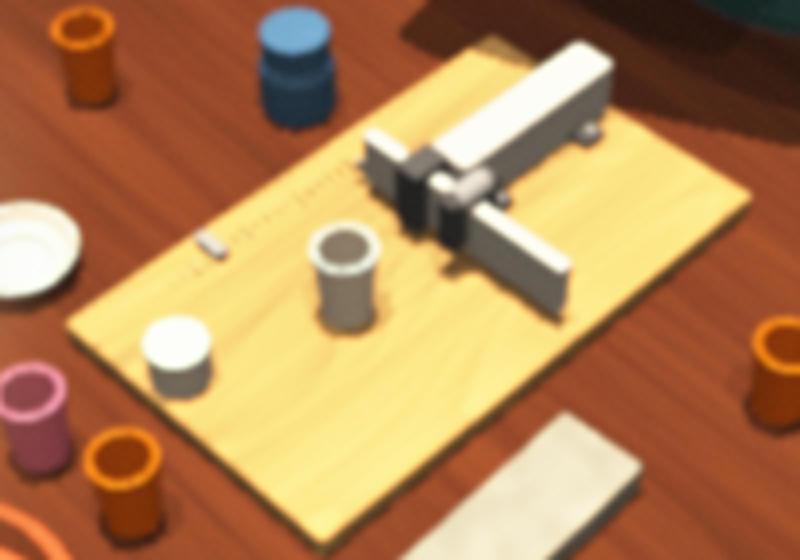

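```bash
python3 - <<'E'
from h import *
c=load('side0'); s=load('scene0')
S=lambda u,v:(u/3.4+170-.35,v/3.4+185-.35)
C=lambda u,v:(u/4+220-.4,v/4+120-.4)
def pr(n,cam,px,z): print(n,np.round(onz(cam,*px,z),4),'depth',np.round(xyz(cam,*px),4))
for n,p,z in [('c1',(68,88),.02),('c2',(655,33),.02),('c3',(733,352),.02),('c4',(77,424),.02),('cupL',(445,146),.082),('cupR',(513,146),.082),('cupN',(479,176),.082),('cupF',(479,116),.082),('mark',(543,318),.03),('markend',(549,340),.03),('barend',(324,32),.076),('ptr',(344,318),.036),('hub',(330,187),.084),('levertop',(328,127),.089),('slv1',(40,207),.07),('slv2',(290,185),.07),('slv3',(293,226),.07),('daikon',(669,195),.055)]: pr(n,c,S(*p),z)
print()
for n,p,z in [('c1',(749,196),.02),('c2',(322,546),.02),('c3',(68,324),.02),('cup',(344,249),.082),('cupL',(310,249),.082),('cupR',(378,249),.082),('mark',(211,240),.03),('barend',(565,267),.076),('daikon',(177,343),.055),('hub',(420,160),.084),('stone',(566,412),.028),('stone2',(640,465),.028)]: pr(n,s,C(*p),z)
E
```

```text
c1 [0.3012 0.1847 0.02  ] depth [ 0.2937  0.2002 -0.    ]
c2 [0.7292 0.2061 0.02  ] depth [ 0.7336  0.2234 -0.0016]
c3 [ 0.7412 -0.0497  0.02  ] depth [ 0.746  -0.04   -0.0015]
c4 [ 0.3425 -0.0685  0.02  ] depth [ 0.342  -0.0677  0.0183]
cupL [0.5702 0.0739 0.082 ] depth [0.5702 0.0741 0.0816]
cupR [0.6132 0.0709 0.082 ] depth [0.6132 0.0704 0.0828]
cupN [0.5904 0.0499 0.082 ] depth [0.5905 0.0508 0.0806]
cupF [0.593  0.0957 0.082 ] depth [0.5945 0.1394 0.0204]
mark [ 0.6253 -0.0237  0.03  ] depth [ 0.6251 -0.0247  0.032 ]
markend [ 0.6277 -0.0386  0.03  ] depth [ 0.6277 -0.0384  0.0294]
barend [0.4909 0.1779 0.076 ] depth [0.491  0.1771 0.0769]
ptr [ 0.5025 -0.0182  0.036 ] depth [ 0.5028 -0.0195  0.0386]
hub [0.498  0.0469 0.084 ] depth [0.4981 0.0468 0.0842]
levertop [0.4966 0.0888 0.089 ] depth [0.4971 0.0862 0.0927]
slv1 [0.3159 0.0537 0.07  ] depth [ 0.2888  0.0988 -0.0009]
slv2 [0.4711 0.0591 0.07  ] depth [0.4712 0.0587 0.0707]
slv3 [0.474  0.0291 0.07  ] depth [0.4734 0.0317 0.0657]
daikon [0.7119 0.0444 0.055 ] depth [0.7118 0.0443 0.0552]

c1 [0.3035 0.1853 0.02  ] depth [0.3053 0.1865 0.0221]
c2 [0.7319 0.2122 0.02  ] depth [0.73   0.2096 0.0154]
c3 [ 0.7434 -0.0458  0.02  ] depth [ 7.356e-01 -6.190e-02  5.000e-04]
cup [0.5934 0.0742 0.082 ] depth [0.5841 0.0625 0.0665]
cupL [0.6101 0.059  0.082 ] depth [0.5724 0.009  0.0169]
cupR [0.5766 0.0894 0.082 ] depth [0.5776 0.0906 0.0836]
mark [ 0.6263 -0.0349  0.03  ] depth [ 0.6269 -0.0341  0.031 ]
barend [0.4922 0.1807 0.076 ] depth [0.4934 0.1818 0.0778]
daikon [0.7138 0.0451 0.055 ] depth [0.7143 0.0459 0.0561]
hub [0.4999 0.0462 0.084 ] depth [0.5    0.0462 0.0841]
stone [0.5495 0.2425 0.028 ] depth [ 0.532   0.2274 -0.0006]
stone2 [0.5452 0.3043 0.028 ] depth [0.5297 0.2926 0.0027]
```

The enlarged crops confirm it: an open white cup at side (311,228), with the daikon beside it at side (367,243), solid-topped. The gauge's yaw is about 0.055. Next I'll check the placing spot and the reach.

```bash
python3 - <<'E'
from h import *
c=load('side0')
print('jar',onz(c,250,325,.075),'dish',onz(c,387,326,.022),'dishL',onz(c,364,326,.02),'orange',onz(c,313,392,.06))
def ik(n,p,y):
    q=ctrl.inverse_kinematics(p,down(y)); print(n,None if q is None else np.round(q,3))
z=.02+.042-ctrl.grip_point_offset
for n,p,y in [('cup',[.5925,.073,z],.055),('pl',[.585,-.125,z-.02],.055),('bar',[.494,.137,.041],.055-np.pi/2),('bar2',[.494,.137,.041],.055+np.pi/2),('barend',[.62,.1,.041],.055-np.pi/2),('barend',[.62,.1,.041],.055+np.pi/2)]: ik(n,p,y)
E
```

```text
jar [ 0.46949703 -0.12906141  0.075     ] dish [ 0.72987696 -0.12989321  0.022     ] dishL [ 0.68507176 -0.12609203  0.02      ] orange [ 0.57764918 -0.24470216  0.06      ]
cup [ 0.084  0.472  1.992 -0.     0.677  1.599]
pl [-0.249  0.508  1.989 -0.     0.645  1.266]
bar [ 0.225  0.377  2.16  -0.     0.605 -2.972]
bar2 [ 0.225  0.377  2.16  -0.     0.605  0.17 ]
barend [ 0.123  0.512  1.929 -0.     0.7   -3.074]
barend [ 0.123  0.512  1.929 -0.     0.7    0.068]
```

```bash
python3 - <<'E'
from h import *
z=.02+.043-ctrl.grip_point_offset; q=down(.055)
ctrl.movep([.5925,.073,.17],q)
ctrl.move_l([.5925,.073,z],v=.15)
ctrl.grab(12)
o=ctrl.get_obs();print(o['clock'],o['tcp_pos'],o['grip_width'],o['wrist_force'])
ctrl.move_l([.5925,.073,.15],v=.15)
snap('side','side1')
o=ctrl.get_obs();print(o['clock'],o['grip_width'],o['wrist_force'])
E
```

```text
4.8083 [0.59252828 0.07305702 0.04420631] 0.4819235217655173 [-0.34689648  1.06864202  1.08008295]
5.7167 0.48415687137461794 [ 0.20069828  0.01467972 -0.78384992]
```

View pics/side1.png

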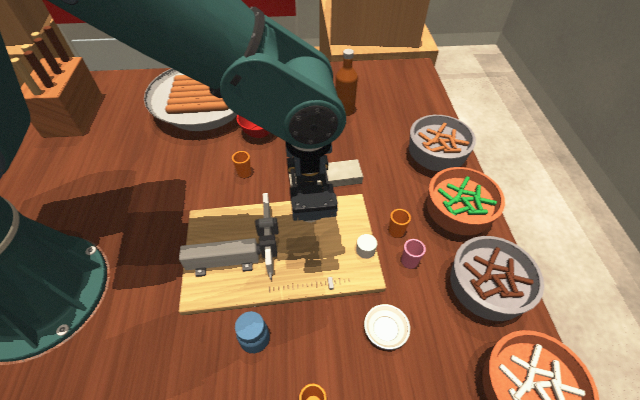

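The cup is off the board. It is hidden behind the gripper at about (315,205), and the 44 mm grip width shows it is held. Placing it now.

```bash
python3 - <<'E'
from h import *
z=.0442-.02
ctrl.move_l([.59,-.13,.15],v=.2)
ctrl.move_l([.59,-.13,z+.015],v=.15)
r=ctrl.move_l([.59,-.13,z-.002],v=.04,contact_N=3)
o=ctrl.get_obs();print(r,o['clock'],o['tcp_pos'],o['wrist_force'])
ctrl.open(); ctrl.wait(.1)
ctrl.move_l([.59,-.13,.16],v=.15)
ctrl.movep([.494,.13,.16],down(.055+np.pi/2))
snap('side','side2'); snap('scene','scene2')
print(ctrl.get_obs()['clock'])
a=cv2.imread('pics/side2.png')[180:380,170:410]; cv2.imwrite('pics/side2c.png',cv2.resize(a,None,fx=3,fy=3,interpolation=2))
E
```

```text
True 8.1917 [ 0.59006051 -0.12984508  0.0233922 ] [-0.19199627  0.84184882 -0.22599889]
11.375
```

View pics/side2c.png

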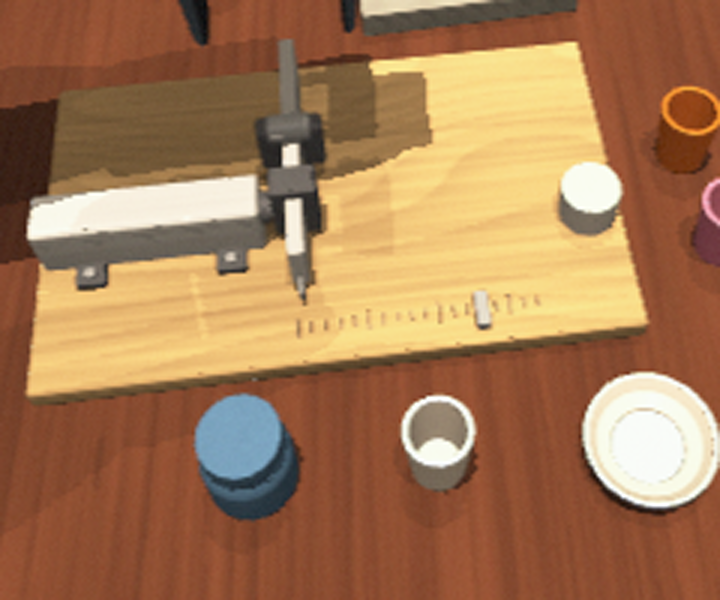

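View pics/scene2.png

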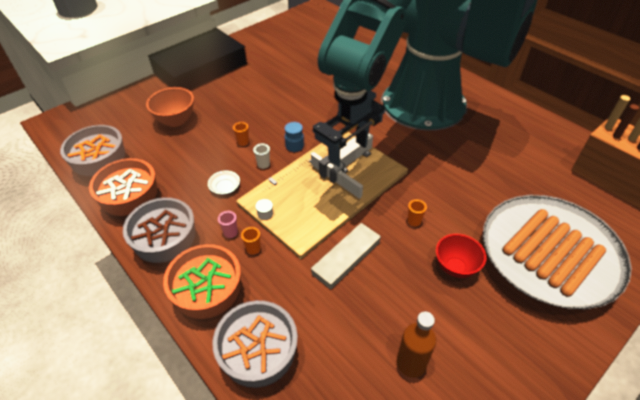

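The cup stands upright on the counter at side crop (438,440), between the jar and the dish. Everything else looks unmoved. Next I'll grip the bar and draw the leg out.

```bash
python3 - <<'E'
from h import *
a=.055; ex=np.array([np.cos(a),np.sin(a),0]); ey=np.array([-np.sin(a),np.cos(a),0])
foot=np.array([.499,.0466,0]); p=foot+.09*ey
ctrl.move_l([p[0],p[1],.10],v=.15)
r=ctrl.move_l([p[0],p[1],.041],v=.08,contact_N=8)
print('contact',r)
if not r:
    ctrl.grab(12)
    o=ctrl.get_obs();print(o['clock'],o['tcp_pos'],o['grip_width'],o['wrist_force'])
    t=o['tcp_pos']+.1228*ex
    ctrl.move_l(t,v=.08); ctrl.wait(.2)
o=ctrl.get_obs();print(o['clock'],o['tcp_pos'],o['grip_width'],o['wrist_force'])
snap('side','side3')
a=cv2.imread('pics/side3.png')[180:330,220:420]; cv2.imwrite('pics/side3c.png',cv2.resize(a,None,fx=4,fy=4,interpolation=2))
E
```

```text
contact False
13.9917 [0.49377322 0.1364222  0.04095486] 0.12848512271328594 [-2.96456662  0.88281254  2.69372308]
15.875 [0.61704464 0.14317901 0.04096375] 0.1332671105199337 [-5.23761276  0.74150787  5.02919117]
```

View pics/side3c.png

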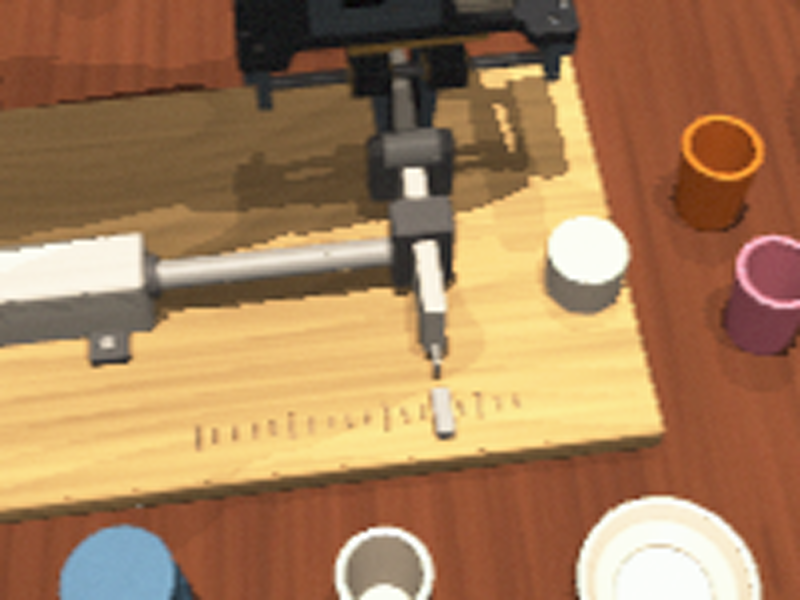

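```bash
python3 - <<'E'
from h import *
c=load('side3'); a=.055; ex=np.array([np.cos(a),np.sin(a),0])
S=lambda u,v:(u/4+220-.375,v/4+180-.375)
P=lambda n,u,v,z:(lambda w:print(n,np.round(w,4),'gx',round(float(w@ex),4),'depth gx',np.round(xyz(c,*S(u,v))@ex,4)))(onz(c,*S(u,v),z))
P('tip',436,372,.036);P('nibbase',434,347,.037);P('m0',434,391,.03);P('m1',447,391,.03);P('m2',438,432,.03);P('m3',452,430,.03);P('mid',442,408,.03)
P('bar',415,180,.076);P('bar2',428,262,.076);P('hub',421,218,.084)
im=cv2.imread('pics/side3.png')[255:300,300:360]; cv2.imwrite('pics/side3d.png',cv2.resize(im,None,fx=12,fy=12,interpolation=0))
E
```

```text
tip [ 0.6245 -0.0137  0.036 ] gx 0.6228 depth gx 0.6229
nibbase [6.246e-01 5.000e-04 3.700e-02] gx 0.6237 depth gx 0.6232
m0 [ 0.6228 -0.0216  0.03  ] gx 0.6207 depth gx 0.6208
m1 [ 0.6297 -0.0221  0.03  ] gx 0.6275 depth gx 0.6274
m2 [ 0.6229 -0.045   0.03  ] gx 0.6195 depth gx 0.6195
m3 [ 0.6303 -0.0444  0.03  ] gx 0.6269 depth gx 0.6269
mid [ 0.6262 -0.0317  0.03  ] gx 0.6235 depth gx 0.6236
bar [0.6203 0.0823 0.076 ] gx 0.6239 depth gx 0.624
bar2 [0.6231 0.0298 0.076 ] gx 0.6238 depth gx 0.6237
hub [0.6211 0.0522 0.084 ] gx 0.6231 depth gx 0.623
```

View pics/side3d.png

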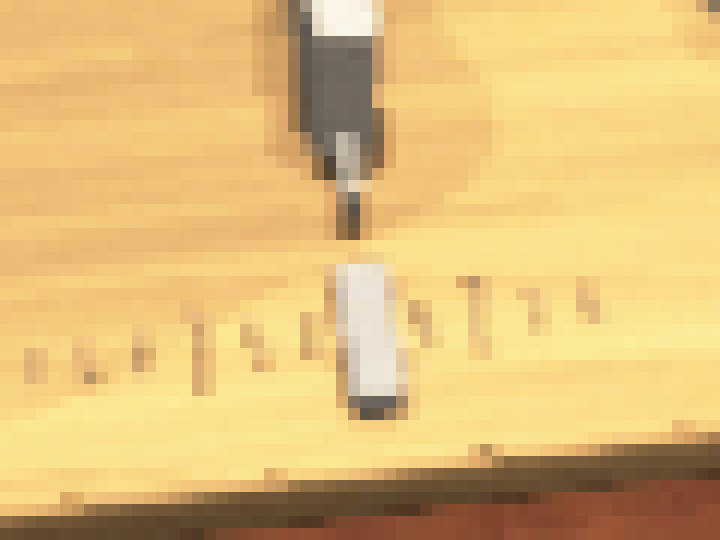

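The pointer is within about 1 mm of the mark's middle (along the gauge: tip 0.623, mark 0.6235–0.624). The lever is still open at crop (413,150). Now I'll slide along the bar.

```bash
python3 - <<'E'
from h import *
a=.055; ex=np.array([np.cos(a),np.sin(a),0]); ey=np.array([-np.sin(a),np.cos(a),0])
ctrl.wait(.2)
t0=ctrl.get_obs()['tcp_pos']
def rep(n):
    o=ctrl.get_obs(); d=o['tcp_pos']-t0; f=o['wrist_force']
    print(n,round(o['clock'],2),'dx,dy',np.round([d@ex*1e3,d@ey*1e3],2),'F',np.round([f@ex,f@ey,f[2]],2),round(o['grip_width'],4))
rep('s')
for s in (.013,.03,.042):
    r=ctrl.move_l(t0-s*ey,v=.04,contact_N=35); rep((s,r))
    if r: break
else:
    r=ctrl.move_l(t0-.049*ey,v=.015,contact_N=10); rep(('end',r))
ctrl.wait(.2); rep('w')
snap('side','side4'); snap('scene','scene4')
b=cv2.imread('pics/side4.png')[180:330,220:420]; cv2.imwrite('pics/side4c.png',cv2.resize(b,None,fx=4,fy=4,interpolation=2))
b=cv2.imread('pics/scene4.png')[110:260,200:400]; cv2.imwrite('pics/scene4c.png',cv2.resize(b,None,fx=4,fy=4,interpolation=2))
E
```

```text
s 16.12 dx,dy [0. 0.] F [-5.29  0.88  5.53] 0.1288
(0.013, False) 16.6 dx,dy [  0.24 -12.28] F [-5.66 10.14  1.45] 0.1328
(0.03, False) 17.18 dx,dy [  0.28 -29.09] F [-5.19 12.3  -0.11] 0.1284
(0.042, False) 17.62 dx,dy [  0.25 -41.13] F [-5.61 11.5   0.53] 0.1325
('end', True) 17.95 dx,dy [ -0.26 -43.35] F [-5.85  3.46  8.36] 0.1334
w 18.15 dx,dy [ -0.35 -43.36] F [-4.87  3.09  8.13] 0.1302
```

View pics/side4c.png

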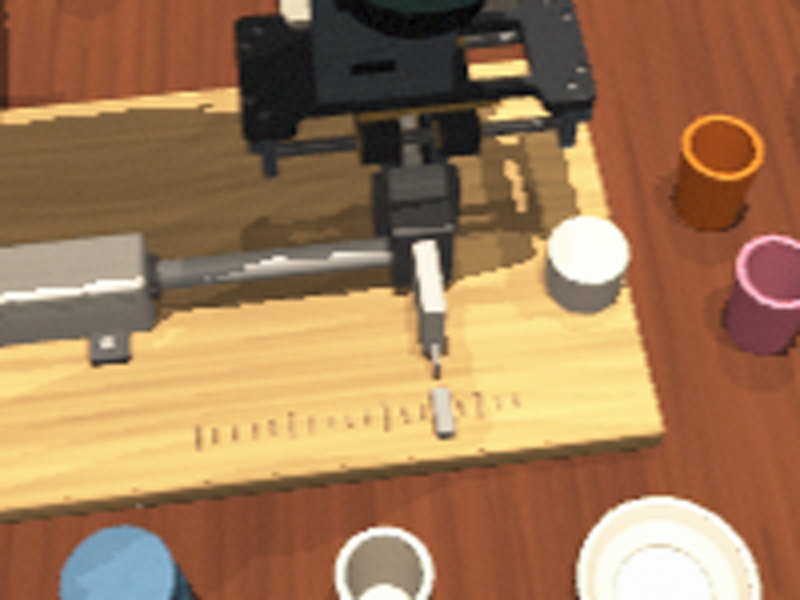

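View pics/scene4c.png

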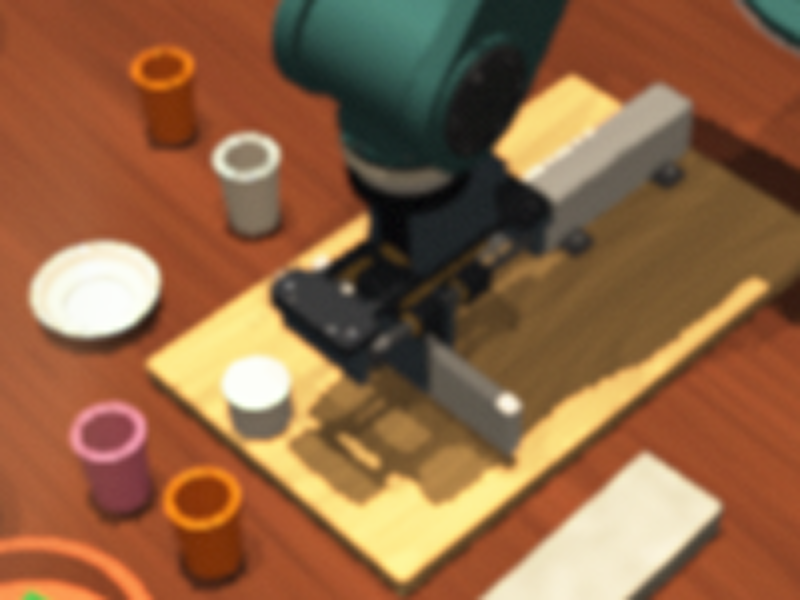

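The force only changed because the slide friction was released, so the stop came early. The lever is nearly at the hub. I'll press on to a firm stop.

```bash
python3 - <<'E'
from h import *
a=.055; ex=np.array([np.cos(a),np.sin(a),0]); ey=np.array([-np.sin(a),np.cos(a),0])
t0=ctrl.get_obs()['tcp_pos']; f0=ctrl.get_obs()['wrist_force']
def rep(n):
    o=ctrl.get_obs(); d=o['tcp_pos']-t0; f=o['wrist_force']
    print(n,round(o['clock'],2),'dx,dy',np.round([d@ex*1e3,d@ey*1e3],2),'F',np.round([f@ex,f@ey,f[2]],2),round(o['grip_width'],4))
for s in (.001,.002,.003,.004,.005,.006):
    r=ctrl.move_l(t0+.0004*ex-s*ey,v=.01,contact_N=30); rep((s,r))
    o=ctrl.get_obs()
    if r or abs(o['wrist_force']@ey)>20: break
ctrl.wait(.3); rep('w')
snap('side','side5')
b=cv2.imread('pics/side5.png')[180:330,220:420]; cv2.imwrite('pics/side5c.png',cv2.resize(b,None,fx=4,fy=4,interpolation=2))
b=cv2.imread('pics/side5.png')[205:300,290:360]; cv2.imwrite('pics/side5d.png',cv2.resize(b,None,fx=6,fy=6,interpolation=0))
E
```

```text
(0.001, False) 18.6 dx,dy [ 1.19 -0.05] F [-6.09 11.88  3.33] 0.1312
(0.002, False) 18.85 dx,dy [ 1.17 -0.14] F [-6.06 22.76  2.92] 0.1315
w 19.15 dx,dy [ 1.2  -0.15] F [-5.66 22.57  3.32] 0.1336
```

View pics/side5d.png

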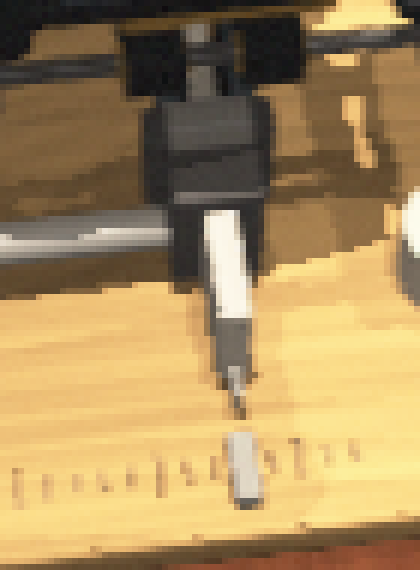

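```bash
python3 - <<'E'
from h import *
c=load('side5'); a=.055; ex=np.array([np.cos(a),np.sin(a),0]); ey=np.array([-np.sin(a),np.cos(a),0])
S=lambda u,v:(u/6+290-.42,v/6+205-.42)
for n,u,v,z in [('lever back top',215,98,.089),('lever front top',218,155,.089),('hub back top',218,160,.084),('hub front top',222,207,.084),('nib',235,385,.036),('tip',240,412,.036),('mark',245,467,.03),('mtop',241,435,.03),('mbot',250,498,.03)]:
    w=onz(c,*S(u,v),z);print(n,'gx %.4f gy %.4f'%(w@ex,w@ey))
# depth column
for v in range(217,242):
    w=xyz(c,326,v); print(v,np.round([w@ex,w@ey,w[2]],4))
s=load('side0')
w=onz(s,170+324/3.4-.35,185+30/3.4-.35,.076); print('barend gy-135:',w@ey-.135)
b=c['im'][205:250,305:350,::-1]; cv2.imwrite('pics/side5e.png',cv2.resize(cv2.convertScaleAbs(b,alpha=1.8,beta=20),None,fx=12,fy=12,interpolation=0))
E
```

```text
lever back top gx 0.6283 gy 0.0483
lever front top gx 0.6260 gy 0.0238
hub back top gx 0.6262 gy 0.0250
hub front top gx 0.6250 gy 0.0053
nib gx 0.6243 gy -0.0390
tip gx 0.6246 gy -0.0497
mark gx 0.6239 gy -0.0679
mtop gx 0.6242 gy -0.0556
mbot gx 0.6239 gy -0.0796
217 [0.6301 0.0528 0.097 ]
218 [0.6301 0.0525 0.0938]
219 [0.6297 0.0499 0.0937]
220 [0.6297 0.0497 0.0903]
221 [0.6291 0.0454 0.0927]
222 [0.6287 0.0422 0.0935]
223 [0.6283 0.0396 0.0936]
224 [0.628  0.0372 0.0933]
225 [0.6278 0.0356 0.092 ]
226 [0.6277 0.0349 0.0892]
227 [0.6274 0.0326 0.0887]
228 [0.6272 0.0311 0.0871]
229 [0.6273 0.0314 0.0829]
230 [0.6268 0.0278 0.0845]
231 [0.6262 0.0238 0.0867]
232 [0.6261 0.0225 0.0848]
233 [0.6259 0.0209 0.0834]
234 [0.6254 0.0175 0.0849]
235 [0.625  0.015  0.0848]
236 [0.625  0.0144 0.0819]
237 [0.6243 0.0098 0.0852]
238 [0.6243 0.0092 0.0823]
239 [0.6243 0.0091 0.0785]
240 [0.6241 0.0075 0.0771]
241 [0.6239 0.0059 0.0757]
barend gy-135: 0.017383037918581784
```

View pics/side5e.png

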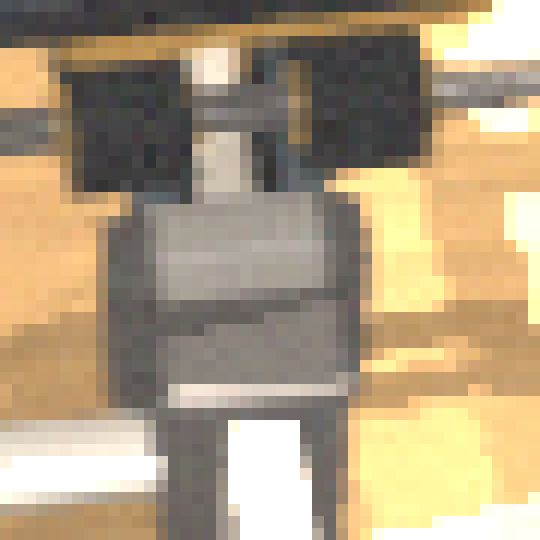

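The reaction force builds hard (12→23 N with 0.1 mm of motion). To check the travel independently, I'll compare the lever top's position in the depth image before and after.

```bash
python3 - <<'E'
from h import *
a=.055; ex=np.array([np.cos(a),np.sin(a),0]); ey=np.array([-np.sin(a),np.cos(a),0])
for t in('side3','side4','side5'):
    c=load(t); L=[]
    for v in range(205,245):
        for u in range(312,340):
            w=xyz(c,u,v)
            L.append([w@ex,w@ey,w[2],u,v])
    L=np.array(L)
    col=(abs(L[:,0]-.624)<.007)
    m=col&(L[:,2]>.0905)&(L[:,2]<.0975)&(L[:,1]<.085)
    print(t,m.sum(),'gy min/max/mean',np.round([L[m,1].min(),L[m,1].max(),L[m,1].mean()],4), 'z',L[m,2].mean())
    b=c['im'][200:250,305:350,::-1]; cv2.imwrite(f'pics/{t}k.png',cv2.resize(cv2.convertScaleAbs(b,alpha=1.5,beta=20),None,fx=8,fy=8,interpolation=0))
A=cv2.imread('pics/side3k.png');B=cv2.imread('pics/side5k.png');cv2.imwrite('pics/cmp.png',np.hstack([A,B]))
E
```

```text
side3 35 gy min/max/mean [0.0563 0.072  0.0635] z 0.09299981432198023
side4 45 gy min/max/mean [0.0317 0.0782 0.0448] z 0.09325119809233122
side5 39 gy min/max/mean [0.0343 0.0718 0.0422] z 0.09322066076045296
```

View pics/cmp.png

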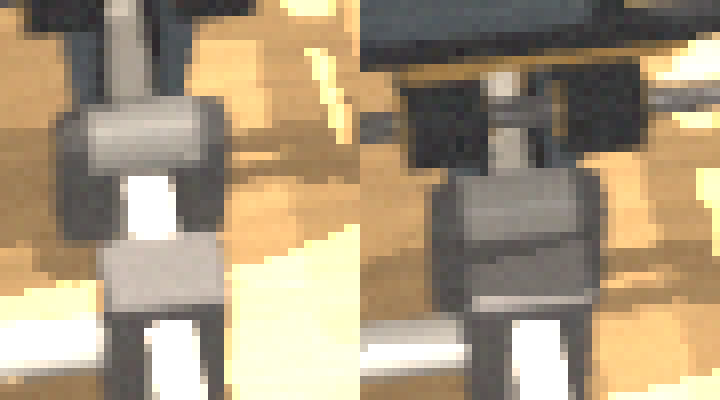

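```bash
python3 - <<'E'
from h import *
a=.055; ex=np.array([np.cos(a),np.sin(a),0]); ey=np.array([-np.sin(a),np.cos(a),0])
S=lambda u,v:(u/8+305-.44,v/8+200-.44)
c=load('side3');d=load('side5')
def P(n,c,px,z):
    w=onz(c,*px,z);print(n,'gy %.4f'%(w@ey), 'gx %.4f'%(w@ex))
for z in(.089,.093):
    P('open back',c,S(145,98),z);P('open front',c,S(145,172),z);P('cl back',d,S(520-360,168),z);P('cl front',d,S(520-360,238),z)
for z in (.084,): P('hub back o',c,S(162,235),z);P('hub front o',c,S(165,305),z);P('hub front c',d,S(532-360,298),z)
for z in (.042,): P('flank open front bottom',c,S(85,240),z);P('flank cl front bottom',d,S(445-360,310),z); P('r',c,S(210,237),z);P('r',d,S(585-360,300),z)
for t in('side0','side3','side5'):
    k=load(t); print(t)
    for v in range(208,246,1):
        u=(267 if t=='side0' else 324)
        w=xyz(k,u,v); print(v,np.round([w@ex,w@ey,w[2]],4),k['im'][v,u])
E
```

```text
open back gy 0.0734 gx 0.6256
open front gy 0.0487 gx 0.6224
cl back gy 0.0495 gx 0.6266
cl front gy 0.0270 gx 0.6235
open back gy 0.0704 gx 0.6252
open front gy 0.0459 gx 0.6220
cl back gy 0.0467 gx 0.6261
cl front gy 0.0243 gx 0.6231
hub back o gy 0.0312 gx 0.6247
hub front o gy 0.0091 gx 0.6225
hub front c gy 0.0110 gx 0.6246
flank open front bottom gy 0.0600 gx 0.6071
flank cl front bottom gy 0.0367 gx 0.6043
r gy 0.0566 gx 0.6425
r gy 0.0351 gx 0.6437
side0
208 [0.5031 0.109  0.0762] [214 206 183]
209 [0.5032 0.1048 0.0779] [241 235 220]
210 [0.5029 0.1038 0.0755] [242 239 222]
211 [0.5028 0.1002 0.0766] [242 238 221]
212 [0.5028 0.0962 0.0781] [242 240 223]
213 [0.5026 0.0947 0.0764] [242 239 222]
214 [0.5025 0.0915 0.0771] [242 241 223]
215 [0.5024 0.0894 0.0761] [243 242 225]
216 [0.5024 0.0856 0.0775] [243 240 223]
217 [0.5022 0.0835 0.0766] [223 221 198]
218 [0.5034 0.0684 0.0936] [199 188 171]
219 [0.5032 0.0664 0.0927] [211 198 179]
220 [0.5032 0.0628 0.0941] [228 218 200]
221 [0.5029 0.0619 0.0916] [236 228 213]
222 [0.5029 0.0589 0.0922] [198 186 172]
223 [0.5027 0.0574
[... 3250 characters left out ...]
9 0.0308 0.0884] [82 78 71]
229 [0.623  0.0314 0.0836] [74 70 67]
230 [0.6226 0.0283 0.0845] [48 42 42]
231 [0.6224 0.0269 0.0828] [45 43 40]
232 [0.6218 0.0225 0.0857] [66 60 57]
233 [0.6215 0.0205 0.0849] [68 63 59]
234 [0.6212 0.0184 0.0843] [64 62 59]
235 [0.621  0.0165 0.0833] [66 63 57]
236 [0.6206 0.0134 0.0842] [67 63 60]
237 [0.6203 0.0116 0.0831] [120 110 103]
238 [0.6199 0.0084 0.0843] [96 88 85]
239 [0.62   0.0086 0.0801] [54 52 50]
240 [0.6201 0.0089 0.0757] [138 130 116]
241 [0.6194 0.0046 0.0787] [230 219 194]
242 [0.6193 0.0033 0.0767] [227 216 191]
243 [0.6192 0.0021 0.0747] [223 218 195]
244 [ 0.6186 -0.0017  0.0769] [223 207 186]
245 [ 0.6185 -0.0025  0.0743] [176 164 146]
```

The depth profile agrees that the lever is closed. Its front face is now at gauge y of about 0.031, against the hub's rear face at 0.0305, where the gap was about 25 mm before. The pointer (0.6243–0.6246) is within about 1 mm of the mark (0.624). I'll do one last check of the cup and state, then hand in.

```bash
python3 - <<'E'
from h import *
snap('scene','scene6'); snap('side','side6'); o=ctrl.get_obs(); print(o['clock'],o['wrist_force'],o['grip_width'],abs(o['joint_vel']).max())
A=load('side2')['im'];B=load('side6')['im']
ys=slice(290,390);xs=slice(225,420)
print('diff px cup/jar/dish area',(np.abs(A[ys,xs].astype(int)-B[ys,xs]).max(2)>60).sum())
ctrl.job_done()
E
```

```text
19.3 [-6.67149968 22.50291853  2.57964711] 0.1337469465015707 0.0015556421859033332
diff px cup/jar/dish area 0
the job is handed in; nothing more can be done
```

View pics/side6.png

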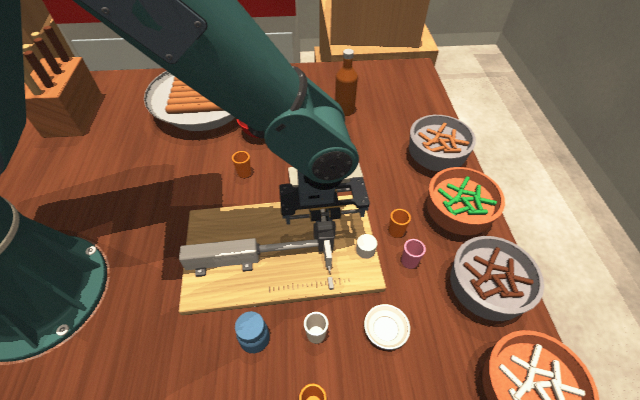

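I moved the white cup to the bare counter between the soy jar and the dish. I then drew the leg out to the mark and, holding it there, slid the lever closed. I handed the job in at 19.3 s, still gripping the bar.

Last checks:
- **Pointer:** within about 1 mm of the mark's middle along the gauge.
- **Lever:** against the hub, with a firm stop at 23 N of push and less than 1 mm of gap in the depth image.
- **Cup and other things:** the cup stands upright at side-camera pixel (316,327). The area with the cup, jar and dish was unchanged between the two pictures I compared. I checked the other bystanders only by eye; the lacquer bowl and whetstone are partly or mostly hidden by the arm in the last picture.

Two things did not match expectations:
- **Lever travel:** I measured 23–25 mm, not 30 mm. The open lever seems to have started about 5 mm along, or the depth reading is off by that much.
- **First push:** it stopped early because of a friction change, so I pressed on to the firm stop.

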